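# Set the combination on the larger lockbox

### The arm

A 7-joint arm with a two-finger parallel gripper is mounted at the origin on a cart in front of the work surface, level with it; the furniture and walls round the work are solid. World frame = base frame: x ahead of the robot, y to its left, z up, the work surface at z = 0. Lengths are in m, angles in rad, forces in N, time in s.
With the tool pointing down it reaches from about 0.425 to 1.025 m from the base axis. Payload 9.4 kg.
Tool frame: the origin (TCP) lies on the centre line of the jaws, within the pads' length; the fingertips stand 25 mm ahead of it and the grasp point (between the pads) lies 6 mm ahead of it; z points along the fingers, y is the line along which they close (so a half turn about z gives the same grasp; the last joint's range is limited). The gripper opens to 93 mm and grips with 3 to 60 N. Pads are 15 mm wide; open, the fingers measure 128 mm over their backs; the gripper's body (75 mm by 188 mm) begins 65 mm behind the grasp point.
Start: joints at [1.153, 0.599, -0.003, 1.599, 0.002, 0.943, -0.08], TCP at [0.242, -0.683, 0.244] pointing down, gripper open.
Joint ranges: [-2.57, 2.57], [-0.35, 1.97], [-1.29, 1.29], [0.11, 2.56], [-1.05, 4.19], [0.11, 1.86], [-2.63, 2.63]. Speed limits (rad/s): [2.22, 2.22, 3.01, 3.01, 3.14, 3.14, 3.14].

### API

Orientations are given as [roll, pitch, yaw] about the fixed x, y, z axes, in that order (R = Rz(yaw) Ry(pitch) Rx(roll)).
In Python, from cell import * gives the robot as it stands. The module is installed in compiled form; this text tells all that it offers.
- The arm moves only by the tool servo_tool, never from a script. Its argument "motion" is a list that holds one entry, the list of rows, each a list of 6 numbers: the shift along the tool's x, y, z in m, then the turn, a rotation vector about the tool's x, y, z in rad. In form: [[[x, y, z, ax, ay, az], ...]]. A call has 1 to 20 rows; each row is the pose to reach, as a shift and turn from the pose commanded when the call began, along the tool's axes at that moment; what a row does not reach only later rows make up. A row lasts 1/8 s, in which the tool goes at most 62.5 mm and 10.7 degrees, less where a joint would pass 70% of its speed; a pose out of reach is approached as far as the arm can. A call with a gripper value outside its range is refused whole. "gripper" is the opening, from 0 (shut) to 1 (fully open), set as the call begins (left out, the last holds). The fingers move at their own pace and stop on an object; the grip force is fixed at half the most. Time passes only in rows, so rows that repeat a pose let the fingers close. It gives the time, the measured TCP pose, the force, the opening and the grip force at its end, in the units of the state.
- read_state(): the state, without advancing time (a new reading comes with each control period).
- capture(name): name is "scene" or "top"; returns a dict with "frame" (480x640x3 uint8, red, green, blue), "intrinsics" (3x3 intrinsics, pixels), "D" ([k1, k2, p1, p2, k3] as OpenCV has them; the pictures are not rectified), "world_from_camera" (4x4, takes a point from camera to world coordinates). Camera axes: x right, y down, z forward; pixel columns grow to the right and rows downward; lengths in m; the calibration is good to about 2 mm. A picture is of the moment at which its call begins. There is no depth.
- close_job(): hands the job in; it is judged then, once.
The state is a dict: "t": time; "qpos": joint angles; "joint_velocities": joint speeds; "effort": joint torques, N m; "tool_pos": TCP position; "ee_rot": TCP orientation; "wrist_force": force on the tool from outside, world axes, zero at the start; "ft_torque": the same for the moment, N m; "width": finger opening in m; "finger_force": force on a finger pad.
Only numpy, scipy, OpenCV 4.12 (cv2) and the standard library are available. Lean on these libraries where they do the work, as an engineer would, in place of code of your own. Each camera call takes 0.05 s, during which the arm holds its last target. There are 200 camera calls.

### The job

Two grey lockboxes stand on the bench. On the larger one set the code 4 - 2: turn the left dial until its pointer is at mark 4, then turn the right dial until its pointer is at mark 2 (the five marks round each dial count clockwise, mark 1 being the one on the left). Do not touch the smaller lockbox, and let go of the dials when they are set.

Things in the scene. Friction and masses are not known exactly. Their poses are not given: they have to be found in the camera images.
- lockbox: larger grey steel lockbox, fixed, 150 (x) x 240 (y) x 60 mm high. Origin: centre of underside; z up, front (lock plate) faces -x, towards the robot; left is +y. Two dials with upright axes stand on the lid (z 60 mm) at x = 0: left at y +60 mm, right at y -60 mm. White marks 1 to 5 lie on the lid 39 mm from each axis, 45 degrees apart clockwise: 1 at box +y (left), 3 at +x (far side), 5 at -y
- left_dial (a joint): left dial of the larger box, rad, growing clockwise seen from above: 0 = pointer at mark 1, 0.785 more per mark, mark 4 = 2.356. Starts 0.6 to 1.4 short of mark 4; stops at -0.25 and 3.4. Black skirt 52 mm across, 8 mm high; through its axis a grip bar 14 mm wide, 42 mm long, top 33 mm above the lid. The bar's pointed end (27 mm from the axis), with a white line on top, is the pointer
- right_dial (a joint): right dial of the larger box, rad: same shape, sense, zero and stops as the left dial; mark 2 = 0.785. Starts 0.6 to 1.4 beyond mark 2, so it must go anticlockwise. Both dials: pinch the bar across its 14 mm width from above and turn; friction of 0.05 N m holds a dial where it is left, no spring, no clicks
- small_lockbox: smaller grey lockbox of the same make, a bystander, fixed: 105 (x) x 190 (y) x 42 mm high, with two dials of the same size as the larger one's (tops 75 mm above the bench). Origin: centre of its underside; axes as for the larger box. Not to be touched. The boxes stand side by side, either one on the left

How it is judged:
On the way, in this order (a step that is already met when the one before it is completed fails the run):
1. the left dial of the larger box points at mark 4 (value of joint left_dial between 2.146 and 2.566 rad), for 0.2 s.
2. then the right dial points at mark 2 (value of joint right_dial between 0.575 and 0.995 rad), for 0.2 s.
At the end, for the whole second after the job is handed in: On the larger lockbox the left dial's pointer rests within 12 degrees of mark 4 and the right dial's within 12 degrees of mark 2, both still and released (all of step 1 and all of step 2 and velocity of joint left_dial between -0.05 and 0.05 rad/s and velocity of joint right_dial between -0.05 and 0.05 rad/s); the robot touches nothing.
It fails at once if the robot touches the smaller lockbox or its dials (more than 1 N) (contact force between any of the fingers, the arm and small_lockbox above 1 N).
It also fails if it takes over 45 s, if anything falls off the work surface, if the arm or the gripper's body presses on something with over 40 N, if the wrist force passes 120 N, or if a joint passes its speed limit or range.

## Working session

There is one attempt and no reset: what is moved stays moved. The work goes in short steps, Python scripts to look and compute and a tool call to move; the robot and the scene stay as the last step left them, time stands still between calls to the robot, and variables do not carry over. Pictures are saved under pics/ and viewed, at most 10 in all, crops included, and the job is handed in when it is done.

Besides the shell and the picture viewer there is one more tool, called after "Call:" as a command line: name --argument value ..., lists and objects as JSON in quotes. servo_tool: Moves the arm, as the interface text tells. Its arguments: {"type":"object","properties":{"motion":{"type":"array","items":{"type":"array","items":{"type":"array","items":{"type":"number"}}}},"gripper":{"type":"number"}},"required":["motion"]}

```bash
mkdir -p pics; python3 - <<'E'
from cell import *
import cv2, numpy as np
s=read_state(); print(s['t'],s['tool_pos'],s['ee_rot'],s['width'])
for n in("scene","top"):
    c=capture(n); cv2.imwrite(f"pics/{n}0.png",c["frame"][:,:,::-1])
    np.savez(f"{n}0.npz",**c); print(n,c["intrinsics"].tolist(),c["D"],np.round(c["world_from_camera"],3).tolist())
E
```

```text
0.0 [ 0.2421923  -0.68288042  0.24275941] [-3.14005841e+00  1.33142745e-04  3.40921503e-01] 0.09290087173401776
scene [[523.1995137118222, 0.0, 319.3988976699061], [0.0, 523.1995137118222, 238.25708681972498], [0.0, 0.0, 1.0]] [-0.11218197  0.          0.          0.          0.        ] [[-0.818, -0.379, 0.432, 0.054], [-0.575, 0.558, -0.598, 0.609], [-0.014, -0.738, -0.675, 0.773], [0.0, 0.0, 0.0, 1.0]]
top [[504.7525628006152, 0.0, 329.4559735495964], [0.0, 504.7525628006152, 240.81549950561654], [0.0, 0.0, 1.0]] [-0.01036401  0.          0.          0.          0.        ] [[0.02, -0.994, 0.111, 0.378], [-1.0, -0.022, -0.013, 0.003], [0.016, -0.111, -0.994, 1.165], [0.0, 0.0, 0.0, 1.0]]
```

View pics/scene0.png

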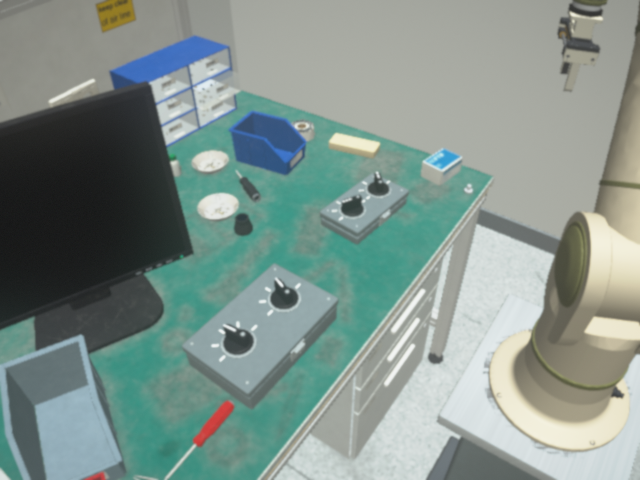

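View pics/top0.png

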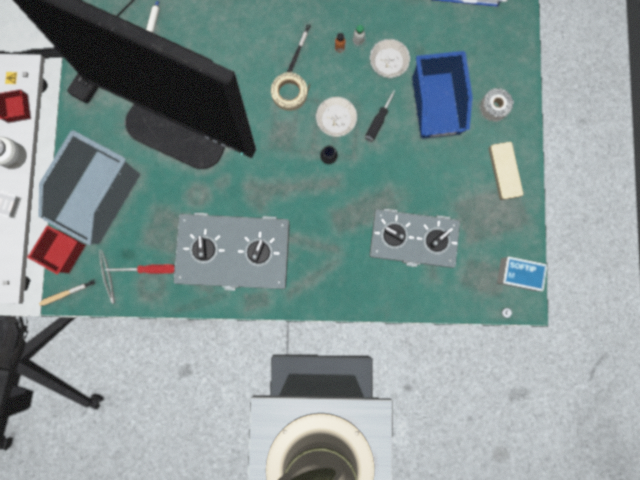

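The scene view shows the larger box nearer the camera, with dials at about (238,340) and (285,295). In the top view it is at left, with the left dial at (203,249) and the right dial at (262,251). The smaller box is on the right, its dials near (395,235) and (437,240).

```bash
cat > h.py <<'E'
import cv2, numpy as np
def load(n): return dict(np.load(n))
def rays(c,uv):
    p=cv2.undistortPoints(np.float64(uv).reshape(-1,1,2),c["intrinsics"],c["D"]).reshape(-1,2)
    T=c["world_from_camera"]; return T[:3,3],np.c_[p,np.ones(len(p))]@T[:3,:3].T
def plane(c,uv,z):
    o,d=rays(c,uv); return o+d*((z-o[2])/d[:,2])[:,None]
def tri(c1,u1,c2,u2):
    o1,d1=rays(c1,u1);o2,d2=rays(c2,u2);out=[]
    for a,b in zip(d1,d2):
        st=np.linalg.lstsq(np.c_[a,-b],o2-o1,rcond=None)[0]
        p,q=o1+a*st[0],o2+b*st[1]; out.append(np.r_[(p+q)/2,np.linalg.norm(p-q)])
    return np.array(out)
def white(c,box,th=175,amin=3):
    x0,y0,x1,y1=box; f=c["frame"][y0:y1,x0:x1].min(2)
    n,l,st,ce=cv2.connectedComponentsWithStats((f>th).astype(np.uint8))
    return [(*np.round(ce[i]+[x0,y0],1),int(st[i,4])) for i in range(1,n) if st[i,4]>=amin]
E
python3 - <<'E'
from h import *
T=load("top0.npz");S=load("scene0.npz")
a=cv2.resize(T["frame"][205:295,165:300],None,fx=5.5,fy=5.5,interpolation=cv2.INTER_CUBIC)[:,:,::-1]
cv2.imwrite("pics/a.png",a)
b=cv2.resize(S["frame"][260:410,180:345],None,fx=4,fy=4,interpolation=cv2.INTER_CUBIC)[:,:,::-1]
cv2.imwrite("pics/b.png",b[:600])
print("top");[print(*w) for w in white(T,(178,215,288,288),150)]
print("scene");[print(*w) for w in white(S,(190,265,340,400),150)]
E
```

```text
top
203.0 215.0 7
268.5 217.5 24
184.1 219.9 8
281.9 224.7 9
207.1 247.1 255
258.5 248.2 345
192.0 236.4 35
199.6 241.1 32
200.4 253.8 5
254.2 256.2 6
179.5 276.6 11
278.6 281.9 11
228.7 286.3 24
scene
274.5 268.9 15
278.1 280.9 42
282.1 303.3 515
306.2 285.3 6
286.7 291.0 7
324.2 297.2 89
320.4 309.9 8
237.7 323.4 43
303.6 320.6 14
283.0 323.0 4
228.2 326.8 53
236.0 346.1 418
220.5 330.9 41
284.8 329.0 26
242.2 333.5 10
288.0 333.8 4
298.3 346.7 83
191.5 343.2 18
331.0 388.2 90
247.0 382.2 27
335.0 393.6 55
338.4 398.0 7
```

View pics/a.png

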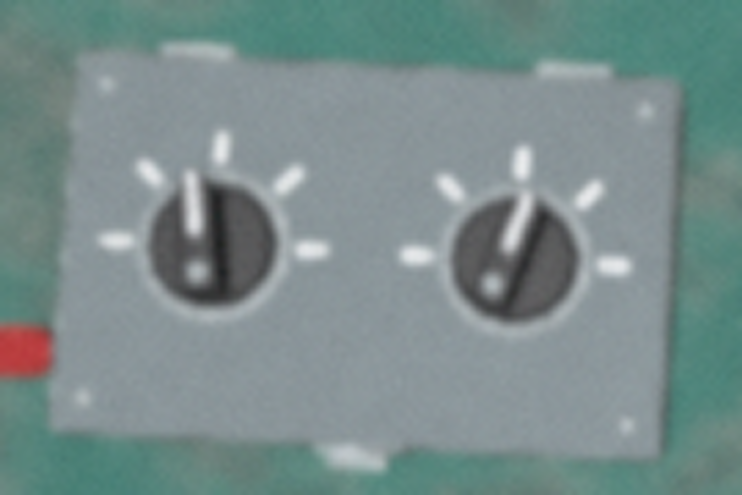

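View pics/b.png

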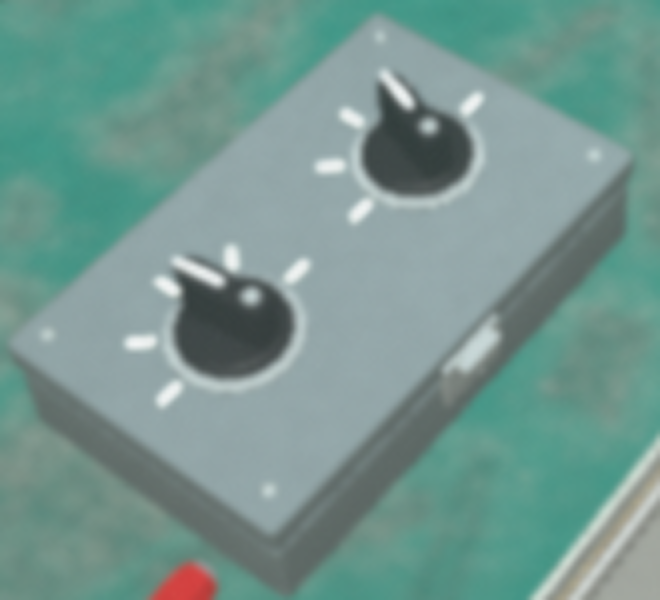

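Both crops are clear. In the top crop the left dial's white line is at (193,203) and its tail dot at (198,272), putting the pointer between marks 2 and 3. The right dial's line is at (517,222) and its dot at (492,285), just past mark 3. I'll refine these centroids and triangulate them.

```bash
cat >> h.py <<'E'
def refine(c,uv,r=3):
    g=c["frame"].min(2).astype(np.float32); out=[]
    for u,v in uv:
        for _ in range(3):
            x,y=int(round(u)),int(round(v)); w=g[y-r:y+r+1,x-r:x+r+1]; w=np.clip(w-np.percentile(w,60),0,None)
            yy,xx=np.mgrid[y-r:y+r+1,x-r:x+r+1]; u,v=(w*xx).sum()/w.sum(),(w*yy).sum()/w.sum()
        out.append((u,v))
    return np.array(out)
E
python3 - <<'E'
from h import *
np.set_printoptions(precision=4,suppress=True)
T=load("top0.npz");S=load("scene0.npz")
tc=lambda p:(np.array(p)+.5)/5.5-.5+[165,205]
sc=lambda p:(np.array(p)+.5)/4-.5+[180,260]
scr=tri(T,refine(T,[(184.1,219.9),(281.9,224.7),(179.5,276.6),(278.6,281.9)],2),S,refine(S,[(191.5,343.2),(274.5,268.9),(247,382.2),(327.9,298.5)],2))
print("screws FL FR NL NR\n",scr)
bars=refine(T,tc([(193,203),(198,272),(517,222),(492,285)]),3),refine(S,sc([(198,271),(251,296),(396,91),(429,126)]),3)
B=tri(T,bars[0],S,bars[1]); print("line,dot L; R\n",B)
d=scr[0]-scr[1]+scr[2]-scr[3]; yaw=np.arctan2(-d[0],d[1]); print("box yaw",yaw,"centre",scr[:,:3].mean(0))
M=refine(T,tc([(115,240),(150,173),(221,148),(289,179),(312,250),(416,255),(451,187),(522,163),(590,194),(613,265)]),3)
m=plane(T,M,.06); 
for k in(0,1):
    q=m[5*k:5*k+5]; ax=(q[0]+q[4])/2; print("axis",ax, "r",np.linalg.norm(q-ax,axis=1))
    P=plane(T,bars[0][2*k:2*k+2],.093); v=P[0]-P[1]; v3=B[2*k]-B[2*k+1]
    ang=lambda v:np.pi/2+yaw-np.arctan2(v[1],v[0])
    v5=q[0]-q[4]; print(" marks yaw",np.arctan2(-v5[0],v5[1])," pointer",ang(v),ang(v3)," line",P[0]," from axis",ang(P[0]-ax),np.linalg.norm((P[0]-ax)[:2]),"dot",P[1])
E
```

```text
screws FL FR NL NR
 [[0.5414 0.31   0.0567 0.0008]
 [0.5349 0.0932 0.0568 0.0016]
 [0.4153 0.3131 0.0561 0.001 ]
 [0.4085 0.0968 0.0568 0.0017]]
line,dot L; R
 [[0.4891 0.2649 0.0909 0.0002]
 [0.4638 0.262  0.0902 0.001 ]
 [0.4851 0.1387 0.0899 0.0019]
 [0.4611 0.1475 0.09   0.0015]]
box yaw -0.030448017019513048 centre [0.475  0.2033 0.0566]
axis [0.4773 0.2634 0.06  ] r [0.0385 0.039  0.039  0.0391 0.0385]
 marks yaw -0.02723702393755561  pointer 1.4311331139353374 1.4261818492581761  line [0.4887 0.2643 0.093 ]  from axis 1.459024414268134 0.011443361664875721 dot [0.464  0.2616 0.093 ]
axis [0.4738 0.1434 0.06  ] r [0.0393 0.039  0.039  0.039  0.0393]
 marks yaw -0.03165296983038579  pointer 1.8893825538398645 1.894147479454708  line [0.4856 0.1388 0.093 ]  from axis 1.9153989546924328 0.012706309920826692 dot [0.4616 0.1475 0.093 ]
```

```bash
cat >> h.py <<'E'
from scipy.spatial.transform import Rotation as Ro
def rel(s,p,yaw=None):
    R=Ro.from_euler('xyz',s["ee_rot"]); d=R.inv().apply(np.array(p)-s["tool_pos"])
    G=R if yaw is None else Ro.from_euler('xyz',[np.pi,0,yaw]); return np.round(np.r_[d,(R.inv()*G).as_rotvec()],4)
E
python3 - <<'E'
from cell import *
from h import *
s=read_state()
for p,y in (((.50,-.25,.24),1.6),((.477,.263,.19),3.249)): print(rel(s,p,y))
E
```

```text
[ 3.8770e-01 -3.2190e-01  3.2000e-03 -1.3000e-03 -8.0000e-04 -1.2592e+00]
[ 5.3750e-01 -8.1300e-01  5.3900e-02 -4.0000e-04 -2.0000e-03 -2.9082e+00]
```

Call:
servo_tool --motion '[[[0.04, -0.032, 0, 0, 0, -0.126], [0.08, -0.064, 0, 0, 0, -0.252], [0.12, -0.1, 0, 0, 0, -0.38], [0.16, -0.132, 0, 0, 0, -0.5], [0.2, -0.165, 0, 0, 0, -0.63], [0.24, -0.2, 0, 0, 0, -0.76], [0.28, -0.232, 0, 0, 0, -0.88], [0.32, -0.265, 0, 0, 0, -1.0], [0.36, -0.3, 0, 0, 0, -1.13], [0.39, -0.322, 0.003, 0, 0, -1.26], [0.39, -0.322, 0.003, 0, 0, -1.26], [0.39, -0.322, 0.003, 0, 0, -1.26]]]' --gripper 0.8

```text
t: 1.6
tool_pos: [0.5016, -0.2502, 0.2403]
ee_rot: [-3.141, 0.0, 1.599]
wrist_force: [-1.5, -0.3, 1.4]
width: 0.0745
finger_force: 0.0
```

```bash
python3 - <<'E'
from cell import *
from h import *
s=read_state(); print(s['t'],s['tool_pos'],s['ee_rot'],s['qpos'],s['width']); print(rel(s,(.477,.263,.17),3.249))
E
```

```text
1.6 [ 0.50164378 -0.25015984  0.24033146] [-3.14058055e+00  2.11319188e-04  1.59902728e+00] [ 0.64168192  0.43130776 -0.38875859  1.96554146  0.22632135  0.78727291
  0.15244017] 0.07451656414376402
[ 5.137e-01 -1.010e-02  7.020e-02 -9.000e-04 -7.000e-04 -1.650e+00]
```

Call:
servo_tool --motion '[[[0.045, 0, 0, 0, 0, -0.14], [0.09, 0, 0, 0, 0, -0.28], [0.135, 0, 0, 0, 0, -0.41], [0.18, 0, 0, 0, 0, -0.55], [0.225, 0, 0, 0, 0, -0.69], [0.27, 0, 0, 0, 0, -0.83], [0.315, -0.01, 0, 0, 0, -0.96], [0.36, -0.01, 0, 0, 0, -1.1], [0.405, -0.01, 0, 0, 0, -1.24], [0.45, -0.01, 0.02, 0, 0, -1.38], [0.49, -0.01, 0.05, 0, 0, -1.51], [0.5137, -0.0101, 0.07, 0, 0, -1.65], [0.5137, -0.0101, 0.07, 0, 0, -1.65], [0.5137, -0.0101, 0.07, 0, 0, -1.65], [0.5137, -0.0101, 0.07, 0, 0, -1.65]]]'

```text
t: 3.48
tool_pos: [0.4775, 0.2621, 0.1713]
ee_rot: [-3.141, 0.001, -3.036]
wrist_force: [-0.1, 0.6, -0.5]
width: 0.0741
finger_force: 0.0
```

```bash
python3 - <<'E'
from cell import *
from h import *
s=read_state(); print(s['t'],s['tool_pos'],s['ee_rot'],s['qpos'],s['width']); print(rel(s,(.477,.263,.097),3.249))
c=capture("scene"); cv2.imwrite("pics/s1.png",c["frame"][:,:,::-1])
E
```

```text
3.475 [0.47747713 0.26214195 0.17130459] [-3.14083145e+00  1.05443220e-03 -3.03629827e+00] [-0.0692413   0.5930176  -0.78450355  2.04875162  0.62072037  0.74885658
  0.43312284] 0.07409599225625252
[ 0.0005  0.001   0.0743 -0.0008  0.0011 -0.0021]
```

View pics/s1.png

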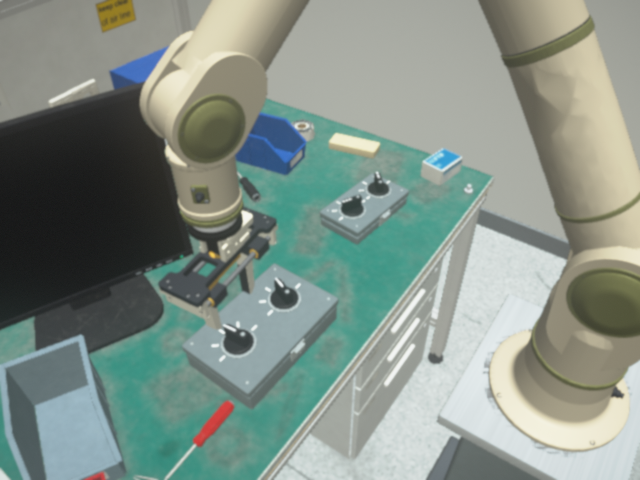

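The scene view shows the open gripper hovering over the larger box's left dial, with the fingers either side at about (215,310) and (250,280). The monitor is behind it and clear. Next I descend and close.

Call:
servo_tool --motion '[[[0, 0.001, 0.02, 0, 0, 0], [0, 0.001, 0.04, 0, 0, 0], [0, 0.001, 0.06, 0, 0, 0], [0, 0.001, 0.068, 0, 0, 0], [0, 0.001, 0.074, 0, 0, 0], [0, 0.001, 0.074, 0, 0, 0], [0, 0.001, 0.074, 0, 0, 0]]]' --gripper 0.6

```text
t: 4.4
tool_pos: [0.4768, 0.2649, 0.097]
ee_rot: [3.141, 0.001, -3.032]
wrist_force: [0.2, -0.5, 0.0]
width: 0.0556
finger_force: 0.0
```

Call:
servo_tool --motion '[[[0, 0, 0, 0, 0, 0], [0, 0, 0, 0, 0, 0], [0, 0, 0, 0, 0, 0], [0, 0, 0, 0, 0, 0], [0, 0, 0, 0, 0, 0], [0, 0, 0, 0, 0, 0], [0, 0, 0, 0, 0, 0], [0, 0, 0, 0, 0, 0]]]' --gripper 0

```text
t: 5.4
tool_pos: [0.4766, 0.2653, 0.0967]
ee_rot: [3.141, 0.0, -3.032]
wrist_force: [-0.6, 5.4, -1.6]
width: 0.0139
finger_force: 30.0
```

```bash
python3 - <<'E'
from cell import *
from h import *
s=read_state(); print(s['t'],s['tool_pos'],s['ee_rot'],s['qpos'][6],s['width'],s['finger_force'],s['wrist_force'],s['ft_torque'])
T=load("top0.npz");S=load("scene0.npz"); print(tri(T,[(255,150),(247,154)],S,[(150,85),(191,252)]))
E
```

```text
5.4 [0.47659346 0.26530715 0.09666117] [ 3.14058111e+00  1.55999744e-04 -3.03203046e+00] 0.30816315129125965 0.013850187044483868 29.991881847381592 [-0.61113373  5.37339583 -1.58457206] [ 0.97224297 -0.02111096 -0.04642225]
[[0.63274675 0.14417301 0.42292002 0.09894748]
 [0.68284102 0.16979995 0.08296971 0.0095361 ]]
```

Call:
servo_tool --motion '[[[0, -0.0015, 0, 0, 0, 0.1], [0, -0.0015, 0, 0, 0, 0.2], [0, -0.0015, 0, 0, 0, 0.3], [0, -0.0015, 0, 0, 0, 0.4], [0, -0.0015, 0, 0, 0, 0.5], [0, -0.0015, 0, 0, 0, 0.6], [0, -0.0015, 0, 0, 0, 0.7], [0, -0.0015, 0, 0, 0, 0.8], [0, -0.0015, 0, 0, 0, 0.88], [0, -0.0015, 0, 0, 0, 0.924], [0, -0.0015, 0, 0, 0, 0.924], [0, -0.0015, 0, 0, 0, 0.924], [0, -0.0015, 0, 0, 0, 0.924], [0, -0.0015, 0, 0, 0, 0.924]]]'

```text
t: 7.15
tool_pos: [0.4762, 0.2641, 0.0967]
ee_rot: [3.141, -0.001, 2.328]
wrist_force: [-3.0, 5.2, -0.6]
width: 0.0137
finger_force: 30.0
```

```bash
python3 - <<'E'
from cell import *
s=read_state(); print(s['t'],s['tool_pos'],s['ee_rot'],s['qpos'][6],s['width'],s['finger_force'],s['wrist_force'],s['ft_torque'])
E
```

```text
7.15 [0.476187   0.26406599 0.09667029] [ 3.14131066e+00 -1.11822552e-03  2.32793851e+00] -0.3886317448398664 0.013677667281234752 29.993244409561157 [-2.96615519  5.19593864 -0.60896081] [ 1.12508818  0.47416495 -0.03019901]
```

Call:
servo_tool --motion '[[[0, 0, 0, 0, 0, 0], [0, 0, 0, 0, 0, 0], [0, 0, 0, 0, 0, 0], [0, 0, 0, 0, 0, 0], [0, 0, 0, 0, 0, 0], [0, 0, -0.03, 0, 0, 0], [0, 0, -0.06, 0, 0, 0], [0, 0, -0.09, 0, 0, 0], [0, 0, -0.09, 0, 0, 0], [0, 0, -0.09, 0, 0, 0]]]' --gripper 0.6

```text
t: 8.4
tool_pos: [0.4766, 0.2628, 0.1861]
ee_rot: [-3.141, 0.0, 2.327]
wrist_force: [0.2, 0.0, -0.3]
width: 0.0561
finger_force: 0.0
```

```bash
python3 - <<'E'
from cell import *
from h import *
s=read_state(); print(s['t'],s['tool_pos'],s['ee_rot'],s['qpos'],s['width'],s['wrist_force'])
y=np.pi/2-.029-1.89; print(rel(s,(.4735,.1433,.17),y+np.pi),rel(s,(.4735,.1433,.097),y+np.pi))
E
```

```text
8.4 [0.47663515 0.26280425 0.18609836] [-3.14105596e+00  1.39809778e-04  2.32663076e+00] [-0.22376706  0.51050713 -0.54336912  2.04572004  0.40783083  0.69106073
 -0.27447413] 0.05610477650809288 [ 0.18545509  0.00331237 -0.32319328]
[-0.0848 -0.0842  0.0162 -0.0006  0.     -0.4668] [-0.0848 -0.0842  0.0892 -0.0006  0.     -0.4668]
```

Call:
servo_tool --motion '[[[-0.028, -0.028, 0, 0, 0, -0.15], [-0.056, -0.056, 0, 0, 0, -0.31], [-0.085, -0.084, 0, 0, 0, -0.467], [-0.085, -0.084, 0.015, 0, 0, -0.467], [-0.085, -0.084, 0.015, 0, 0, -0.467], [-0.085, -0.084, 0.015, 0, 0, -0.467]]]'

```text
t: 9.15
tool_pos: [0.4737, 0.1453, 0.1713]
ee_rot: [3.141, -0.001, 2.795]
wrist_force: [0.6, -0.4, 0.0]
width: 0.056
finger_force: 0.0
```

```bash
python3 - <<'E'
from cell import *
from h import *
s=read_state(); print(s['t'],s['tool_pos'],s['ee_rot'],s['qpos'],s['width'],s['wrist_force'])
print(rel(s,(.4735,.1433,.097),np.pi/2-.029-1.89+np.pi))
c=capture("scene"); cv2.imwrite("pics/s2.png",c["frame"][:,:,::-1])
E
```

```text
9.15 [0.47373982 0.14525594 0.17132413] [ 3.14130972e+00 -8.98853349e-04  2.79506762e+00] [ 0.06844422  0.50912848 -0.66765612  2.15794459  0.52856577  0.63947294
  0.25145867] 0.056009583841734455 [ 0.55218974 -0.44659426  0.03814318]
[-0.0005 -0.0019  0.0743  0.0003 -0.0009  0.0017]
```

View pics/s2.png

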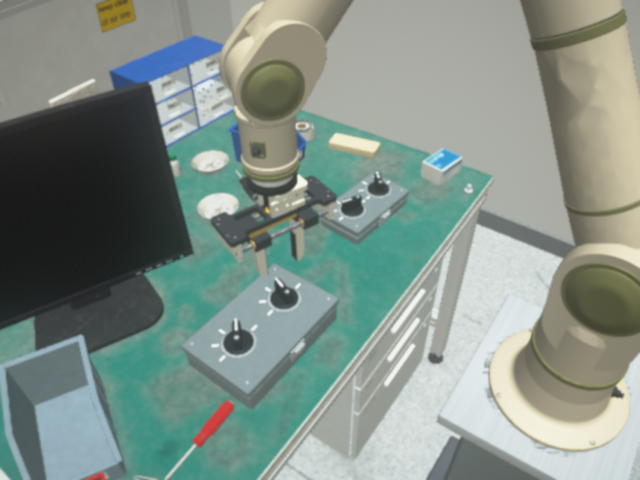

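The left dial at (238,338) now points at mark 4. The gripper hangs over the right dial at about (283,295), clear of the monitor and the small box.

Call:
servo_tool --motion '[[[0, -0.001, 0.02, 0, 0, 0], [0, -0.001, 0.04, 0, 0, 0], [0, -0.001, 0.06, 0, 0, 0], [0, -0.001, 0.068, 0, 0, 0], [0, -0.001, 0.074, 0, 0, 0], [0, -0.001, 0.074, 0, 0, 0], [0, -0.001, 0.074, 0, 0, 0]]]'

```text
t: 10.07
tool_pos: [0.4739, 0.1429, 0.0981]
ee_rot: [3.141, 0.001, 2.794]
wrist_force: [0.4, 0.3, 0.4]
width: 0.0555
finger_force: 0.0
```

Call:
servo_tool --motion '[[[0, 0, 0, 0, 0, 0], [0, 0, 0, 0, 0, 0], [0, 0, 0, 0, 0, 0], [0, 0, 0, 0, 0, 0], [0, 0, 0, 0, 0, 0], [0, 0, 0, 0, 0, 0], [0, 0, 0, 0, 0, 0], [0, 0, 0, 0, 0, 0]]]' --gripper 0

```text
t: 11.08
tool_pos: [0.4742, 0.1442, 0.0977]
ee_rot: [3.139, 0.0, 2.795]
wrist_force: [1.8, 5.5, -3.2]
width: 0.0137
finger_force: 30.0
```

Call:
servo_tool --motion '[[[0, 0, 0, 0, 0, -0.1], [0, 0, 0, 0, 0, -0.2], [0, 0, 0, 0, 0, -0.3], [0, 0, 0, 0, 0, -0.4], [0, 0, 0, 0, 0, -0.5], [0, 0, 0, 0, 0, -0.6], [0, 0, 0, 0, 0, -0.7], [0, 0, 0, 0, 0, -0.8], [0, 0, 0, 0, 0, -0.9], [0, 0, 0, 0, 0, -1.0], [0, 0, 0, 0, 0, -1.07], [0, 0, 0, 0, 0, -1.104], [0, 0, 0, 0, 0, -1.104], [0, 0, 0, 0, 0, -1.104], [0, 0, 0, 0, 0, -1.104], [0, 0, 0, 0, 0, -1.104]]]'

```text
t: 13.08
tool_pos: [0.4737, 0.1468, 0.0978]
ee_rot: [3.137, 0.005, -2.383]
wrist_force: [-1.2, 13.2, -6.8]
width: 0.0139
finger_force: 30.0
```

Call:
servo_tool --motion '[[[-0.001, 0.001, 0, 0, 0, 0], [-0.002, 0.002, 0, 0, 0, 0], [-0.002, 0.002, 0, 0, 0, 0], [-0.002, 0.002, 0, 0, 0, 0]]]'

```text
t: 13.58
tool_pos: [0.4737, 0.147, 0.0977]
ee_rot: [3.14, 0.002, -2.384]
wrist_force: [-0.8, 7.4, -1.0]
width: 0.0135
finger_force: 30.0
```

Force is down and the dial is at about 0.784. I'll release, lift and retreat for a check.

Call:
servo_tool --motion '[[[0, 0, 0, 0, 0, 0], [0, 0, 0, 0, 0, 0], [0, 0, 0, 0, 0, 0], [0, 0, 0, 0, 0, 0], [0, 0, 0, 0, 0, 0], [0, 0, -0.03, 0, 0, 0], [0, 0, -0.06, 0, 0, 0], [0, 0, -0.1, 0, 0, 0], [0.07, 0, -0.14, 0, 0, 0], [0.07, 0.0, -0.17, 0, 0, 0], [0.07, 0.0, -0.17, 0, 0, 0], [0.07, 0.0, -0.17, 0, 0, 0]]]' --gripper 0.6

```text
t: 15.08
tool_pos: [0.4231, 0.0973, 0.2673]
ee_rot: [-3.141, 0.0, -2.386]
wrist_force: [0.7, 0.8, -0.2]
width: 0.0558
finger_force: 0.0
```

```bash
python3 - <<'E'
from cell import *
from h import *
s=read_state(); print(s['t'],s['tool_pos'],s['wrist_force'],np.abs(s['joint_velocities']).max())
c=capture("scene"); np.savez("s3.npz",**c)
cv2.imwrite("pics/s3.png",cv2.resize(c["frame"][260:410,180:345],None,fx=4,fy=4,interpolation=cv2.INTER_CUBIC)[:,:,::-1])
E
```

```text
15.075 [0.4230628  0.09730365 0.26727275] [ 0.65898881  0.79308124 -0.21939387] 0.024633263089168283
```

View pics/s3.png

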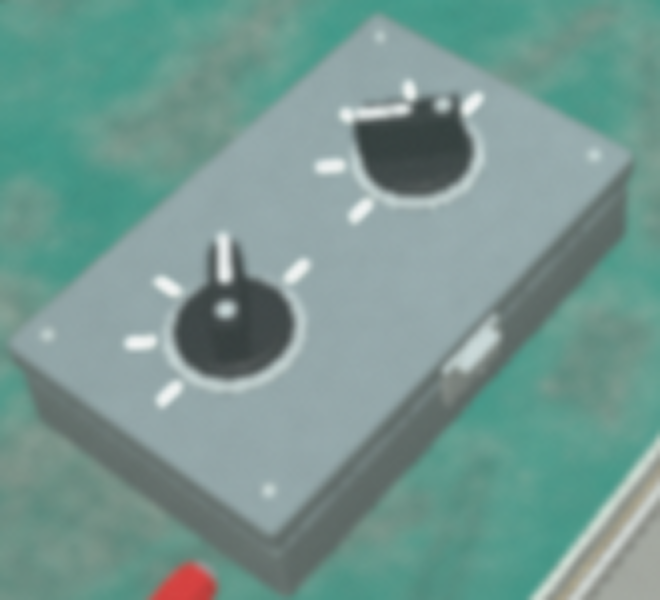

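The left dial's line at (224,258) covers mark 4. The right dial's line at (382,112), with its dot at (443,104), lies toward mark 2. I'll check the angles.

```bash
python3 - <<'E'
from h import *
c=load("s3.npz"); px=(np.array([(224,258),(226,309),(385,111.5),(443,104)])+.5)/4-.5+[180,260]
for q in(px,np.vstack([refine(c,px[:2],3),refine(c,px[2:],2)])):
    P=plane(c,q,.091)
    for k,t in((0,2.356),(1,.785)):
        v=P[2*k]-P[2*k+1]; print(P[2*k],P[2*k+1],(np.pi/2-.029-np.arctan2(v[1],v[0])),t)
E
```

```text
[0.48471588 0.25385966 0.091     ] [0.46663633 0.27300794 0.091     ] 2.3558943629709965 2.356
[0.48062009 0.15213655 0.091     ] [0.4622735  0.13415182 0.091     ] 0.7663578260001738 0.785
[0.48485902 0.25390797 0.091     ] [0.46679705 0.27312696 0.091     ] 2.358219895172165 2.356
[0.48129535 0.15226008 0.091     ] [0.46279527 0.13405995 0.091     ] 0.7645711323330079 0.785
```

Both dials are on target, within about 1.5 degrees.

```bash
python3 -c "
from cell import *
print(close_job())"
```

```text
the job is handed in; nothing more can be done
None
```

The larger lockbox is set to 4 - 2: the last picture put the left dial within 1° of mark 4 and the right dial within 1.5° of mark 2. Both dials were released, no move went near the smaller box, and I handed the job in at about 15 s; the verdict was not shown.

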